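# Square up printing cuts on a proofing-press bed and gauge their height

### The job

Make up the form on the proofing-press bed: lay every printing cut face up in one row, side by side, each butted square against the brass stop strip so that all stand out 60 mm from it, and then lay the straightedge flat on the bed with its graduated edge flush along the other side of the whole row. Next stand the depth gauge across the two green bearers over the copper-faced cut, lower its rod until it touches the copper face, and only then press its lever fully down to lock it. Leave it all in place, and do not disturb the ink tin, the roller or the mallet.

Things in the scene. Friction and masses are not known exactly. Their poses are not given: they have to be found in the camera images.
- bed: Fixed bed of a small proofing press; -x is the robot's side; may be turned a little. Origin: centre of its underside, on the table. Steel plate 216 (x) by 320 (y) by 12 mm, upper face at z = 12 mm, clear from x = -88 to 60 mm. Two green bearers along the full length in y, 20 mm wide, centred at x = -98 and x = 98 mm, tops at z = 44 mm. Brass stop strip beside the +x bearer (see bed_line).
- bed_line (a point): On the bed: middle of the brass strip's working face, at the plate's upper face (bed x = 60, y = 0, z = 12 mm). The strip fills x = 60 to 88 mm along the whole bed in y and is 8 mm high above the plate (top at bed z = 20 mm). Cuts butt against its -x face.
- main_cut: Copper-faced printing cut on a pale wooden mount, always there: 60 mm (its x) by 80 mm (its y) by 23 mm high, about 200 g. Origin: centre of the underside; printing face at z = 23 mm. Belongs with its x axis square to the strip, either way round, its centre 30 mm from the strip's face. Grip it across the 60 mm with the fingertips at least 8 mm above the plate, to clear the strip.
- small_cut_a: Grey-metal-faced printing cut with bars of text: 60 mm (its x) by 50 mm (its y) by 23 mm high, 130 g. Origin: centre of the underside. Placed like the copper one, x axis square to the strip; order in the row and small gaps between cuts do not matter. May be absent.
- small_cut_b: Like small_cut_a, with a frame engraved on its face. May be absent.
- small_cut_c: Like small_cut_a, with a leaf engraved on its face. May be absent.
- straightedge: Aluminium straightedge, 50 (x) by 280 (y) by 5 mm thick, about 280 g. Origin: centre of the underside. Graduated working edge: its +x edge, x = 25 mm. Red grip rib on top at x = -9 mm, y = 0: 12 mm thick (x), 120 mm long (y), from 5 to 28 mm above the underside; grip across it. When flush, its x axis is square to the strip, its working edge 60 mm from the strip's face, and it spans the whole row.
- straightedge_edge (a point): Middle of the straightedge's working edge, at its underside.
- straightedge_rib (a point): Middle of the top of the straightedge's grip rib, 28 mm above its underside.
- gauge: Depth gauge, 510 g. Origin: centre of the beam's underside, on the rod's axis. Beam 280 (x) by 24 (y) by 16 mm; dark hub in the middle 40 (x) by 24 mm (y), top at z = 30 mm; lock lever on the hub's +x side (pivot x = 26, z = 26 mm). Grip across the 24 mm at the hub, or on the beam close by at the -x side. Either end may face the strip. On the bearers its underside is 9 mm above the cuts' faces.
- rod_tip (a point): Foot of the gauge's 8 mm rod, on the gauge's centre axis.
- rod_top (a point): Top of the rod's brass head (22 mm diameter), 55 mm above the rod tip.
- gauge_rod (a joint): Travel of the gauge's rod, m: at 0 its tip is 10 mm above the beam's underside, and it grows downwards to 0.040. It takes about 2 N to move and stays where it is left; push its brass head down.
- gauge_lever (a joint): Angle of the gauge's lock lever, rad: 0 = loose (the lever slopes up at 46 degrees), 0.8 = locked (the lever lies level, 26 mm above the beam's underside). It takes 1 to 2 N and stays where it is left; push it down from above. Black arm 10 mm thick.
- lever_tip (a point): Centre of the red ball (14 mm) at the end of the lock lever, 50 mm from the pivot.
- ink_tin: Bystander: black ink tin, 72 mm across, 55 mm high. Origin: centre of the underside.
- brayer: Bystander: black rubber hand roller, 120 mm wide, with a wooden handle. Origin: under the roller's middle.
- mallet: Bystander: wooden mallet lying down, head 100 by 70 by 65 mm. Origin: under the head's middle.

How it is judged:
On the way, in this order (a step that is already met when the one before it is completed fails the run):
1. every cut lies in the row square against the strip, with the straightedge flush along the row (x of main_cut in the frame of bed between 0.0275 and 0.032 m and angle between the x axis of each of main_cut, small_cut_a, small_cut_b, small_cut_c and the x axis of bed, either way round below 0.035 rad and y of main_cut in the frame of bed between -0.135 and 0.135 m and z of main_cut in the frame of bed between 0.01 and 0.0145 m and x of small_cut_a in the frame of bed between 0.0275 and 0.032 m and y of small_cut_a in the frame of bed between -0.135 and 0.135 m and z of small_cut_a in the frame of bed between 0.01 and 0.0145 m and x of small_cut_b in the frame of bed between 0.0275 and 0.032 m and y of small_cut_b in the frame of bed between -0.135 and 0.135 m and z of small_cut_b in the frame of bed between 0.01 and 0.0145 m and x of small_cut_c in the frame of bed between 0.0275 and 0.032 m and y of small_cut_c in the frame of bed between -0.135 and 0.135 m and z of small_cut_c in the frame of bed between 0.01 and 0.0145 m and angle between each of main_cut, small_cut_a, small_cut_b, small_cut_c's own z axis and vertical below 0.1 rad and x of straightedge_edge in the frame of bed between -0.0025 and 0.0025 m and angle between the x axis of straightedge and the x axis of bed, either way round below 0.02 rad and z of straightedge in the frame of bed between 0.01 and 0.0145 m and angle between straightedge's own z axis and vertical below 0.05 rad and y of main_cut in the frame of straightedge between -0.125 and 0.125 m and y of small_cut_a in the frame of straightedge between -0.125 and 0.125 m and y of small_cut_b in the frame of straightedge between -0.125 and 0.125 m and y of small_cut_c in the frame of straightedge between -0.125 and 0.125 m), for 0.3 s.
2. the gauge stands across both bearers with its rod touching the copper face, the lever still loose (z of gauge in the frame of bed between 0.0415 and 0.0465 m and angle between gauge's own z axis and vertical below 0.03 rad and z of rod_tip in the frame of main_cut between 0.02 and 0.0245 m and x of rod_tip in the frame of main_cut between -0.029 and 0.029 m and y of rod_tip in the frame of main_cut between -0.039 and 0.039 m and value of joint gauge_lever below 0.3 rad), for 0.2 s.
3. the lever is pressed down with the rod still on the copper face (z of gauge in the frame of bed between 0.0415 and 0.0465 m and angle between gauge's own z axis and vertical below 0.03 rad and z of rod_tip in the frame of main_cut between 0.02 and 0.0245 m and x of rod_tip in the frame of main_cut between -0.029 and 0.029 m and y of rod_tip in the frame of main_cut between -0.039 and 0.039 m and value of joint gauge_lever above 0.68 rad), for 0.2 s.
At the end, for the whole second after the job is handed in: Cuts flat on the bed, within 2.5 mm of the strip and 2 degrees of square; straightedge flat on the bed, within 1 degree and 2.5 mm of the cuts' line, along all cuts; gauge level on both bearers, rod tip on the copper face within 1.5 mm, lever at 0.68 rad or more; all at rest (all of step 1 and all of step 3 and linear speed of each of main_cut, small_cut_a, small_cut_b, small_cut_c, straightedge, gauge below 0.02 m/s); the robot touches nothing.
It fails at once if ink tin moved more than 40 mm (distance of ink_tin from where it was at the start of the episode above 0.04 m).
It fails at once if brayer moved more than 40 mm (distance of brayer from where it was at the start of the episode above 0.04 m).
It fails at once if mallet moved more than 40 mm (distance of mallet from where it was at the start of the episode above 0.04 m).
Of small_cut_a, small_cut_b, small_cut_c only 2 to 3 are there at a start; the rules pass over those that are not, and their reading is None.
At some moment in a run one of main_cut, small_cut_a, small_cut_b, small_cut_c may be knocked a few centimetres aside while the robot is not near it.
It also fails if it takes over 210 s, if anything falls off the work surface, if the arm or the gripper's body presses on something with over 40 N, if the wrist force passes 120 N, or if a joint passes its speed limit or range.

### The arm

A 6-joint arm with a two-finger parallel gripper is mounted at the origin on the work surface. World frame = base frame: x ahead of the robot, y to its left, z up, the work surface at z = 0. Lengths are in m, angles in rad, forces in N, time in s.
With the tool pointing down it reaches from about 0.35 to 0.85 m from the base axis. Payload 8.1 kg.
Tool frame: the origin (TCP) lies midway between the tips of the shut fingers; the grasp point (between the pads) lies robot.grip_depth behind it (robot.grip_depth is the distance from the TCP to the grasp point, in m); z points along the fingers, y is the line along which they close (so a half turn about z gives the same grasp; the last joint's range is limited). The gripper opens to 93 mm and grips with 3 to 60 N. Pads are 15 mm wide; open, the fingers measure 128 mm over their backs; the gripper's body (75 mm by 188 mm) begins 65 mm behind the grasp point.
Start: joints at [1.045, 0.13, 1.488, -0, 1.523, -0.085], TCP at [0.256, 0.543, 0.219] pointing down, gripper open.
Joint ranges: [-2.96, 2.96], [-0.89, 2.26], [0.02, 2.5], [-1.34, 4.48], [0, 2.73], [-2.66, 2.66]. Speed limits (rad/s): [2.39, 2.39, 2.79, 3.14, 3.14, 3.14].

### API

Orientations are given as a rotation vector (axis times angle).
In Python, from plant import robot gives the robot as it stands.
- The arm moves only by the tool carry_out, never from a script. Its argument "rows" is a list of rows, each a list of 6 numbers: the shift along the tool's x, y, z in m, then the turn, a rotation vector about the tool's x, y, z in degrees. A call has 1 to 12 rows; each row is the pose to reach, as a shift and turn from the pose commanded when the call began, along the tool's axes at that moment; what a row does not reach only later rows make up. A row lasts 1/8 s, in which the tool goes at most 62.5 mm and 10.7 degrees, less where a joint would pass 70% of its speed; a pose out of reach is approached as far as the arm can. A call with a gripper value outside its range is refused whole. "jaw" is the closure in counts, from 0 (fully open) to 255 (shut), set as the call begins (left out, the last holds). The fingers move at their own pace and stop on an object; "force" is the grip in N (left out, the last holds). Time passes only in rows, so rows that repeat a pose let the fingers close. It gives the time, the measured TCP pose, the force, the opening and the grip force at its end, in the units of the state.
- robot.read_state(): the state, without advancing time (a new reading comes with each control period).
- robot.read_camera(name): name is "scene" or "top"; returns the picture (480x640x3 uint8, red, green, blue); there is no depth.
- robot.camera_model(name): a dict with "fx", "fy", "cx", "cy" (pixels), "dist" ([k1, k2, p1, p2, k3] as OpenCV has them; the pictures are not rectified), "R" (3x3) and "t" (3): a world point X has camera coordinates R X + t. Camera axes: x right, y down, z forward; pixel columns grow to the right and rows downward; lengths in m; the calibration is good to about 2 mm. A picture is of the moment at which its call begins. camera_model takes no time and is no camera call.
- robot.close_job(): hands the job in; it is judged then, once.
Trained networks look in the newest picture that a camera, given by its name, has taken for a name from the list of things; names that differ only in an ending like _2 or _b are one class to them, and where a whole thing is asked for, a point or a joint stands for the part that bears it (a point fixed in the world has none). Each returns a list of dicts, best first, with "conf" (0 to 1); they miss things now and then, are a little off and sometimes report something else, mostly with a low value. They report only what shows in the picture. A call takes as long as a camera call.
- robot.outline_of(camera, target): "pixels" (480x640 bool, what is visible of it) and "pixel" ([column, row] in pixels, amid what is visible of it).
The state is a dict: "t": time; "q": joint angles; "dq": joint speeds; "joint_torque": joint torques, N m; "tool_pos": TCP position; "orientation": TCP orientation; "force": force on the tool from outside, world axes, zero at the start; "wrist_torque": the same for the moment, N m; "opening": finger opening in m; "gripper_force": force on a finger pad.
Only numpy, scipy, OpenCV 4.12 (cv2) and the standard library are available. Lean on these libraries where they do the work, as an engineer would, in place of code of your own. Each camera call takes 0.05 s, during which the arm holds its last target. There are 200 camera calls.

## Working session

There is one attempt and no reset: what is moved stays moved. The work goes in short steps, Python scripts to look and compute and a tool call to move; the robot and the scene stay as the last step left them, time stands still between calls to the robot, and variables do not carry over. Pictures are saved under pics/ and viewed, at most 14 in all, crops included, and the job is handed in when it is done.

Besides the shell and the picture viewer there is one more tool, called after "Request:" by a JSON object that holds its "api" and its "payload". carry_out: Moves the arm, as the interface text tells. Its arguments: {"type":"object","properties":{"rows":{"type":"array"},"jaw":{"type":"number"},"force":{"type":"number"}},"required":["rows"]}

```bash
mkdir -p pics; ls
python3 - <<'E'
from plant import robot
import cv2
print(robot.grip_depth, robot.read_state())
for c in ("scene","top"):
    im=robot.read_camera(c); cv2.imwrite(f"pics/{c}0.png",im[:,:,::-1])
    m=robot.camera_model(c); print(c,m)
E
```

```text
pics
0.0188 {'t': 0.0, 'q': array([ 1.04459760e+00,  1.31129945e-01,  1.48925606e+00,  4.23691059e-05,
        1.52299749e+00, -8.53726705e-02]), 'dq': array([ 6.62340228e-04, -1.33030300e-04,  9.92384045e-04, -1.53574711e-03,
       -7.39987363e-05,  1.23456668e-03]), 'joint_torque': array([ 1.72033965e-04, -5.59831023e+01, -4.91768324e+01,  7.70648383e-02,
        3.51600687e-02, -1.59709880e-04]), 'tool_pos': array([0.25568204, 0.54218023, 0.21761885]), 'orientation': array([-6.86731031e-01, -3.06502156e+00,  2.66204829e-03]), 'force': array([-0.30396064, -0.21340771, -0.01923737]), 'wrist_torque': array([-0.01310319,  0.0075788 , -0.00017373]), 'gripper_force': 0.0, 'opening': 0.09264883065728236}
scene {'fx': 538.1995577951429, 'fy': 538.1995577951429, 'cx': 321.45571381377664, 'cy': 238.23126382844154, 'dist': array([-0.05832121,  0.        ,  0.        ,  0.        ,  0.        ]), 'R': array([[ 0.3687767 ,  0.92937025,  0.01657331],
       [ 0.51349223, -0.18882798, -0.83706017],
       [-0.77480932,  0.31719856, -0.54685976]]), 't': array([-0.19539757, -0.18961498,  1.96626295])}
top {'fx': 452.7452829633163, 'fy': 452.7452829633163, 'cx': 323.4705064809576, 'cy': 241.70572294301678, 'dist': array([-0.07385754,  0.        ,  0.        ,  0.        ,  0.        ]), 'R': array([[ 0.00442087, -0.99992124, -0.01174566],
       [-0.98637889, -0.00242902, -0.16447125],
       [ 0.16442977,  0.01231278, -0.98631194]]), 't': array([0.0032224 , 0.52612129, 1.04826131])}
```

View pics/top0.png

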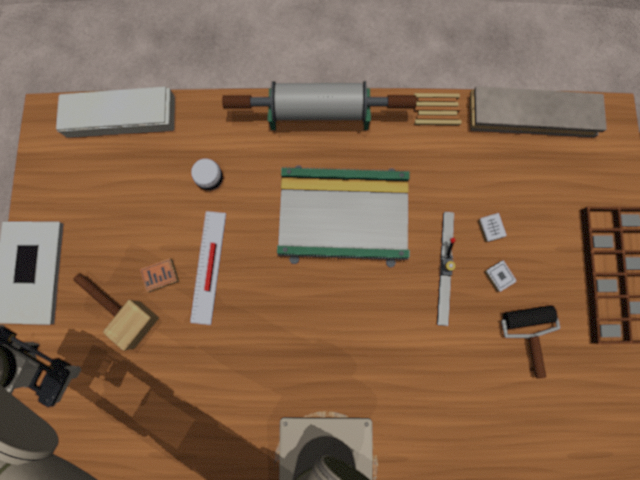

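View pics/scene0.png

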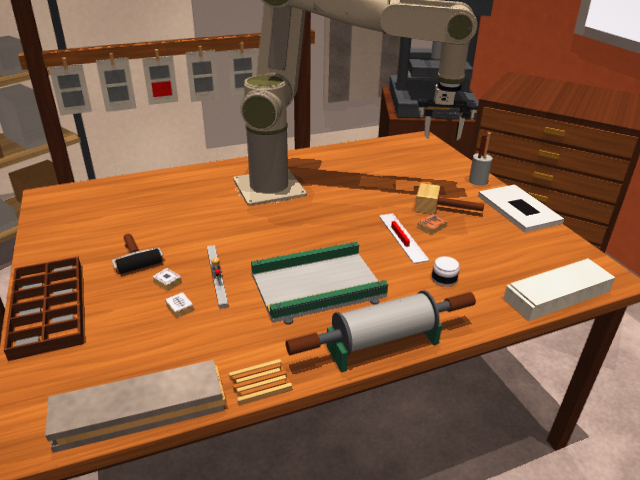

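The top view shows the bed at (344,214), the copper cut at (159,275), the straightedge at (208,268), the gauge at (446,265), and two small cuts at (493,227) and (501,276). I'll fit box models to the network outlines to get their poses.

```bash
cat > h.py <<'E'
import numpy as np, cv2
from scipy.optimize import minimize
from scipy.spatial.transform import Rotation as Rot
from plant import robot
def B(x0,x1,y0,y1,z0,z1): return np.array([[x,y,z] for x in (x0,x1) for y in (y0,y1) for z in (z0,z1)])*1e-3
cut=lambda w:[B(-30,30,-w/2,w/2,0,23)]
MODEL={'bed':[B(-108,108,-160,160,0,12),B(-108,-88,-160,160,0,44),B(88,108,-160,160,0,44),B(60,88,-160,160,0,20)],
'main_cut':cut(80),'small_cut_a':cut(50),'straightedge':[B(-25,25,-140,140,0,5),B(-15,-3,-60,60,5,28)],
'gauge':[B(-140,140,-12,12,0,16),B(-20,20,-12,12,0,30)]}
def proj(cam,X):
    m=robot.camera_model(cam)
    K=np.array([[m['fx'],0,m['cx']],[0,m['fy'],m['cy']],[0,0,1]])
    return cv2.projectPoints(np.asarray(X,float).reshape(-1,3),cv2.Rodrigues(m['R'])[0],m['t'],K,m['dist'])[0].reshape(-1,2)
def unproj(cam,px,z):
    m=robot.camera_model(cam)
    K=np.array([[m['fx'],0,m['cx']],[0,m['fy'],m['cy']],[0,0,1]])
    r=cv2.undistortPoints(np.array([[px]],float),K,m['dist']).ravel()
    d=m['R'].T@np.array([r[0],r[1],1]); c=-m['R'].T@m['t']
    return c+d*(z-c[2])/d[2]
S=4
def sil(cam,boxes,p,z):
    im=np.zeros((480*S,640*S),np.uint8); c,s=np.cos(p[2]),np.sin(p[2])
    R=np.array([[c,-s,0],[s,c,0],[0,0,1]])
    for b in boxes:
        q=proj(cam,b@R.T+[p[0],p[1],z])
        h=cv2.convexHull(((q+.5)*S*16).astype(np.int32)); cv2.fillConvexPoly(im,h,1,shift=4)
    return im
def fit(name,masks,z,p0):
    "masks: {cam: bool mask}; p0: x,y,yaw -> pose and IoU"
    big={}
    for c,m in masks.items():
        f=cv2.GaussianBlur(m.astype(np.float32),(0,0),.6)
        big[c]=(cv2.resize(f,None,fx=S,fy=S,interpolation=cv2.INTER_LINEAR)>.5).astype(np.uint8)
    def cost(v):
        p=np.array(v)*[.01,.01,.05]+p0; e=0
        for c,b in big.items():
            a=sil(c,MODEL[name],p,z); i=np.count_nonzero(a&b); u=np.count_nonzero(a|b); e+=1-i/u
        return e/len(big)
    best=None
    for k in range(2):
        r=minimize(cost,[0,0,0] if best is None else best.x,method='Nelder-Mead',options=dict(initial_simplex=(np.zeros((4,3)) if best is None else np.tile(best.x,(4,1)))+np.vstack([np.zeros(3),np.eye(3)*(1 if k==0 else .3)]),xatol=.01,fatol=1e-4))
        best=r
    return np.array(r.x)*[.01,.01,.05]+p0, 1-r.fun
def tool():
    s=robot.read_state(); return s,Rot.from_rotvec(s['orientation']).as_matrix()
def go(pos,yaw_y=None):
    "shift (mm, tool axes) and turn about tool z (deg) so TCP at pos with tool y along world angle yaw_y (mod pi)"
    s,R=tool(); d=R.T@(np.array(pos)-s['tool_pos'])*1e3
    a=None
    if yaw_y is not None:
        now=np.arctan2(R[1,1],R[0,1]); e=(yaw_y-now+np.pi/2)%np.pi-np.pi/2; a=-np.degrees(e)
    print('tcp',s['tool_pos'].round(4),'shift mm',d.round(1),'turn z deg',a, 'q6',s['q'][5].round(2),'tilt',R[:,2].round(3),'t',round(s['t'],2))
    return d,a
E
python3 - <<'E'
from h import *
for c in ("top","scene"): robot.read_camera(c)
for n in ['bed','main_cut','small_cut_a','straightedge','gauge']:
    o={c:robot.outline_of(c,n) for c in ("top","scene")}
    for c in o: print(n,c,[(round(d['conf'],2),np.round(d['pixel']).tolist(),int(d['pixels'].sum())) for d in o[c][:6]])
    k=2 if n=='small_cut_a' else 1
    for d in o['top'][:k]:
        p=unproj('top',d['pixel'],.012)
        ms={'top':d['pixels']}
        q=proj('scene',p)[0]
        g=[e for e in o['scene'] if np.linalg.norm(np.array(e['pixel'])-q)<30]
        if g: ms['scene']=g[0]['pixels']
        cs=[]
        for y0 in ([0,np.pi] if n in('bed','straightedge') else [np.pi/2,-np.pi/2] if n=='gauge' else [-.4,0,.4,.8] if n=='small_cut_a' else [0,.3,-.3,np.pi/2,np.pi/2+.3,np.pi/2-.3]):
            cs.append(fit(n,ms,0,np.array([p[0],p[1],y0])))
        for P,i in sorted(cs,key=lambda a:-a[1])[:2]: print('   ',len(ms),P.round(4),round(i,3))
for n in ['rod_top','lever_tip','straightedge_rib']:
    for c in("top","scene"):
        print(n,c,[(round(d['conf'],2),np.round(d['pixel']).tolist()) for d in robot.outline_of(c,n)[:2]])
E
```

```text
bed top [(0.6, [344.0, 212.0], 11748)]
bed scene [(0.56, [317.0, 280.0], 7297), (0.56, [406.0, 239.0], 854)]
    2 [ 0.604  -0.0437 -0.0276] 0.966
    2 [ 0.6039 -0.0432  3.114 ] 0.966
main_cut top [(0.65, [163.0, 278.0], 840)]
main_cut scene [(0.66, [168.0, 282.0], 402), (0.65, [434.0, 223.0], 429)]
    2 [0.4475 0.4165 0.3704] 0.912
    2 [0.4475 0.4162 0.361 ] 0.912
small_cut_a top [(0.85, [491.0, 227.0], 559), (0.57, [498.0, 279.0], 629)]
small_cut_a scene [(0.87, [181.0, 305.0], 489), (0.7, [168.0, 280.0], 355)]
    2 [ 0.5693 -0.4134  0.2833] 0.923
    2 [ 0.5693 -0.4137  0.2953] 0.923
    2 [ 0.4472 -0.4286  0.5179] 0.874
    2 [ 0.4471 -0.4286  0.5184] 0.873
straightedge top [(0.79, [209.0, 268.0], 2206)]
straightedge scene [(0.77, [404.0, 239.0], 862)]
    2 [0.4707 0.2954 1.4768] 0.942
    2 [ 0.4703  0.2945 -1.6626] 0.924
gauge top [(0.62, [445.0, 270.0], 1322)]
gauge scene [(0.68, [215.0, 278.0], 574)]
    2 [ 0.4686 -0.2947 -0.0905] 0.902
    2 [ 0.4686 -0.2947 -3.2321] 0.902
rod_top top [(0.64, [206.0, 177.0]), (0.6, [447.0, 266.0])]
rod_top scene []
lever_tip top [(0.58, [449.0, 246.0])]
lever_tip scene [(0.67, [178.0, 304.0])]
straightedge_rib top [(0.63, [450.0, 265.0]), (0.62, [208.0, 271.0])]
straightedge_rib scene [(0.74, [406.0, 238.0])]
```

Run:
```python
from h import *
for n,ps in (('main_cut',[(.4475,.4165)]),('small_cut_a',[(.569,-.413),(.447,-.4286)])):
    o={c:robot.outline_of(c,n) for c in ("top","scene")}
    for p in ps:
        ms={}
        for c in o:
            q=proj(c,[*p,.012])[0]
            g=[e for e in o[c] if np.linalg.norm(np.array(e['pixel'])-q)<15]
            if g: ms[c]=g[0]['pixels']
        for y0 in np.arange(6)*np.pi/6-np.pi/2:
            P,i=fit(n,ms,0,np.array([*p,y0])); print(n,list(ms),P.round(4),round(i,3))
for px in [(157,318),(123,302),(126,350),(80,277)]: print(unproj('top',px,.065).round(3))
P=(0.4475,0.4165)
go([*P,.10],.3704)
im=cv2.imread('pics/top0.png')
cr=[cv2.resize(im[r:r+90,c:c+120],None,fx=3.3,fy=3.3,interpolation=cv2.INTER_CUBIC) for r,c in((240,110),(200,440))]
cv2.imwrite('pics/crop1.png',np.hstack(cr))
```

```text
main_cut ['top', 'scene'] [ 0.4473  0.4159 -1.5996] 0.714
main_cut ['top', 'scene'] [ 0.4488  0.4174 -0.8581] 0.712
main_cut ['top', 'scene'] [0.4476 0.4165 0.3695] 0.911
main_cut ['top', 'scene'] [0.4475 0.4161 0.3605] 0.912
main_cut ['top', 'scene'] [0.4481 0.4164 0.3512] 0.912
main_cut ['top', 'scene'] [0.4474 0.4159 1.0386] 0.694
small_cut_a ['top', 'scene'] [ 0.569  -0.4129 -1.491 ] 0.79
small_cut_a ['top', 'scene'] [ 0.5692 -0.4134 -1.058 ] 0.755
small_cut_a ['top', 'scene'] [ 0.5692 -0.4134  0.285 ] 0.923
small_cut_a ['top', 'scene'] [ 0.5693 -0.4135  0.278 ] 0.923
small_cut_a ['top', 'scene'] [ 0.5692 -0.4136  0.2726] 0.921
small_cut_a ['top', 'scene'] [ 0.5694 -0.4135  0.2804] 0.923
small_cut_a ['top', 'scene'] [ 0.4492 -0.4275 -1.2972] 0.769
small_cut_a ['top', 'scene'] [ 0.4499 -0.4252 -1.0434] 0.775
small_cut_a ['top', 'scene'] [ 0.4492 -0.4244 -1.0081] 0.777Traceback (most recent call last):
  File "<stdin>", line 11, in <module>
  File "h.py", line 41, in fit
    r=minimize(cost,[0,0,0] if best is None else best.x,method='Nelder-Mead',options=dict(initial_simplex=(np.zeros((4,3)) if best is None else np.tile(best.x,(4,1)))+np.vstack([np.zeros(3),np.eye(3)*(1 if k==0 else .3)]),xatol=.01,fatol=1e-4))
    res = _minimize_neldermead(fun, x0, args, callback, bounds=bounds,
                               **options)
    fxr = func(xr)
    fx = function(np.copy(x), *(wrapper_args + args))
  File "h.py", line 37, in cost
    a=sil(c,MODEL[name],p,z); i=np.count_nonzero(a&b); u=np.count_nonzero(a|b); e+=1-i/u
  File "h.py", line 25, in sil
    q=proj(cam,b@R.T+[p[0],p[1],z])
  File "h.py", line 11, in proj
    m=robot.camera_model(cam)
ValueError: time passes only in moves, steps and waits
```

```bash
sed -i 's/^from plant import robot/from plant import robot\nCM={c:robot.camera_model(c) for c in ("top","scene")}/; s/m=robot.camera_model(cam)/m=CM[cam]/' h.py
python3 - <<'E'
from h import *
for px in [(157,318),(123,302),(126,350),(80,277)]: print(unproj('top',px,.065).round(3))
go([.4475,.4165,.10],.365)
s,R=tool(); print(R.round(3))
im=cv2.imread('pics/top0.png')
cr=[cv2.resize(im[r:r+90,c:c+120],None,fx=3.3,fy=3.3,interpolation=cv2.INTER_CUBIC) for r,c in((240,110),(200,440))]
cv2.imwrite('pics/crop1.png',np.hstack(cr))
E
```

```text
[0.341 0.393 0.065]
[0.377 0.478 0.065]
[0.266 0.463 0.065]
[0.435 0.589 0.065]
tcp [0.256  0.5427 0.2186] shift mm [-227.   -32.4  118.6] turn z deg 43.831193955921975 q6 -0.09 tilt [ 0.  0. -1.] t 1.2
[[-0.904  0.427  0.   ]
 [ 0.427  0.904  0.   ]
 [-0.     0.    -1.   ]]
```

View pics/crop1.png

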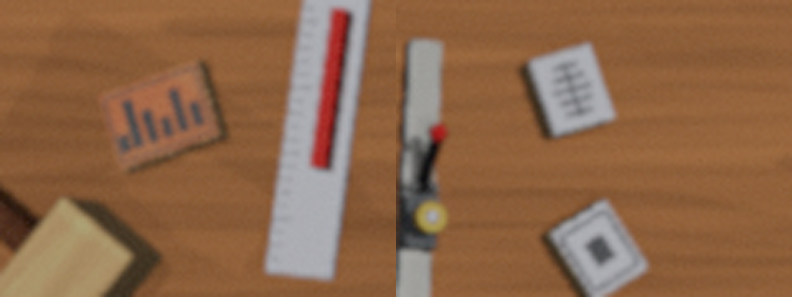

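The crop confirms the copper cut's long side runs left to right, the lever points to world +x, and the small cuts are the text and frame ones. I'm moving over the copper cut.

Request:
{"api": "carry_out", "payload": {"rows": [[-0.227, -0.032, 0.118, 0, 0, 44], [-0.227, -0.032, 0.118, 0, 0, 44], [-0.227, -0.032, 0.118, 0, 0, 44], [-0.227, -0.032, 0.118, 0, 0, 44], [-0.227, -0.032, 0.118, 0, 0, 44], [-0.227, -0.032, 0.118, 0, 0, 44], [-0.227, -0.032, 0.19, 0, 0, 44], [-0.227, -0.032, 0.208, 0, 0, 44], [-0.227, -0.032, 0.208, 0, 0, 44]], "jaw": 40, "force": 25}}

```text
t: 2.33
tool_pos: [0.4449, 0.417, 0.009]
orientation: [-1.78, -2.587, 0.006]
force: [0.0, 0.1, -0.4]
opening: 0.0785
gripper_force: 0.0
```

Run:
```python
from h import *
go([.4475,.4165,.010],.365)
print(robot.read_state()['opening'])
```

```text
tcp [0.4449 0.417  0.009 ] shift mm [-1.4  2.3 -1. ] turn z deg 0.01627405550422716 q6 0.3 tilt [-0.003 -0.002 -1.   ] t 2.33
0.07845059355805951
```

Request:
{"api": "carry_out", "payload": {"rows": [[-0.0014, 0.0023, -0.002, 0, 0, 0], [-0.0014, 0.0023, -0.002, 0, 0, 0], [-0.0014, 0.0023, -0.002, 0, 0, 0], [-0.0014, 0.0023, -0.002, 0, 0, 0], [-0.0014, 0.0023, -0.002, 0, 0, 0], [-0.0014, 0.0023, -0.002, 0, 0, 0]], "jaw": 255, "force": 25}}

```text
t: 3.08
tool_pos: [0.4513, 0.4177, 0.0153]
orientation: [1.785, 2.585, 0.005]
force: [-2.7, -0.5, 7.2]
opening: 0.0598
gripper_force: 25.0
```

```bash
cat >> h.py <<'E'
BED=np.array([0.604,-0.0437,-0.0276])
def bedpt(x,y,z):
    c,s=np.cos(BED[2]),np.sin(BED[2]); return [BED[0]+c*x-s*y,BED[1]+s*x+c*y,z]
E
python3 - <<'E'
from h import *
print(robot.read_state()['opening'],robot.read_state()['gripper_force'])
go(bedpt(.020,.054,.12),BED[2])
go(bedpt(.020,.054,.025),BED[2])
print(bedpt(.02,.054,0))
E
```

```text
0.05975880089661894 25.008902549743652
tcp [0.4513 0.4177 0.0153] shift mm [-443.1   18.6 -105.4] turn z deg 22.340487931545155 q6 0.3 tilt [ 0.002  0.003 -1.   ] t 3.08
tcp [0.4513 0.4177 0.0153] shift mm [-443.2   18.3  -10.4] turn z deg 22.340487931545155 q6 0.3 tilt [ 0.002  0.003 -1.   ] t 3.08
[np.float64(0.6254825936695759), np.float64(0.009727503864843785), 0]
```

Request:
{"api": "carry_out", "payload": {"rows": [[0, 0, -0.05, 0, 0, 0], [0, 0, -0.1, 0, 0, 0], [-0.443, 0.018, -0.105, 0, 0, 22.3], [-0.443, 0.018, -0.105, 0, 0, 22.3], [-0.443, 0.018, -0.105, 0, 0, 22.3], [-0.443, 0.018, -0.105, 0, 0, 22.3], [-0.443, 0.018, -0.105, 0, 0, 22.3], [-0.443, 0.018, -0.105, 0, 0, 22.3], [-0.443, 0.018, -0.105, 0, 0, 22.3], [-0.443, 0.018, -0.105, 0, 0, 22.3], [-0.443, 0.018, -0.105, 0, 0, 22.3], [-0.443, 0.018, -0.105, 0, 0, 22.3]]}}

```text
t: 4.58
tool_pos: [0.6236, 0.01, 0.1178]
orientation: [-2.25, -2.192, -0.0]
force: [-0.2, 0.6, -1.7]
opening: 0.0596
gripper_force: 25.0
```

Run:
```python
from h import *
s=robot.read_state();print(s['opening'],s['gripper_force'],s['force'])
go(bedpt(.020,.054,.025),BED[2])
for c in("top","scene"):
    im=robot.read_camera(c)
    cv2.imwrite(f"pics/{c}1.png",im[:,:,::-1])
a=cv2.imread('pics/top1.png')[130:330,180:480];b=cv2.imread('pics/scene1.png')[180:340,200:440]
cv2.imwrite('pics/m1.png',np.hstack([cv2.resize(a,(400,267)),cv2.resize(b,(400,267))]))
```

```text
0.05964168784862346 24.99810129404068 [-0.21728808  0.56733806 -1.71091629]
tcp [0.6236 0.01   0.1178] shift mm [-0.2  1.9 92.8] turn z deg 0.10752408386818549 q6 -0.04 tilt [-0.  0. -1.] t 4.58
```

View pics/m1.png

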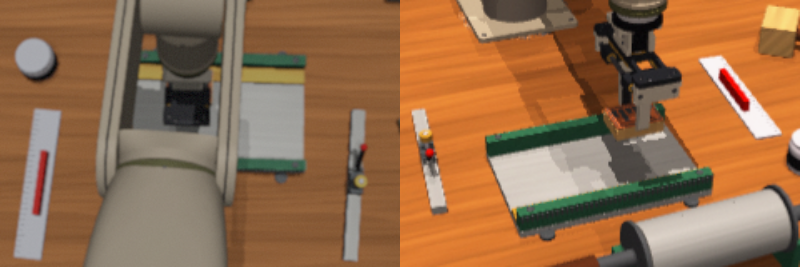

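Request:
{"api": "carry_out", "payload": {"rows": [[0, 0.002, 0.05, 0, 0, 0], [0, 0.002, 0.08, 0, 0, 0], [0, 0.002, 0.086, 0, 0, 0], [0, 0.002, 0.089, 0, 0, 0], [0, 0.002, 0.091, 0, 0, 0], [0, 0.002, 0.091, 0, 0, 0]]}}

```text
t: 5.42
tool_pos: [0.627, 0.0084, 0.028]
orientation: [2.25, 2.19, 0.002]
force: [0.2, 0.4, -2.2]
opening: 0.0602
gripper_force: 25.0
```

Run:
```python
from h import *
s=robot.read_state();print(s['force'])
d,a=go(bedpt(.030,.054,.028),BED[2])
s,R=tool();print(R.round(3))
```

```text
[ 0.19972092  0.4421484  -2.24808292]
tcp [0.627  0.0084 0.028 ] shift mm [1.3 8.5 0. ] turn z deg 0.029653335391221475 q6 -0.04 tilt [ 0.002 -0.    -1.   ] t 5.42
[[ 0.027  1.     0.002]
 [ 1.    -0.027 -0.   ]
 [-0.     0.002 -1.   ]]
```

Request:
{"api": "carry_out", "payload": {"rows": [[0, 0, 0.001, 0, 0, 0], [0, 0, 0.002, 0, 0, 0], [0, 0, 0.002, 0, 0, 0]]}}

```text
t: 5.8
tool_pos: [0.6269, 0.0083, 0.0273]
orientation: [2.251, 2.19, 0.002]
force: [-7.5, -0.0, 12.4]
opening: 0.0595
gripper_force: 25.0
```

Request:
{"api": "carry_out", "payload": {"rows": [[0, 0.003, 0.001, 0, 0, 0], [0, 0.005, 0.001, 0, 0, 0], [0, 0.007, 0.001, 0, 0, 0], [0, 0.007, 0.001, 0, 0, 0]]}}

```text
t: 6.3
tool_pos: [0.6321, 0.0082, 0.0269]
orientation: [-2.25, -2.19, 0.003]
force: [-18.8, 0.3, 26.2]
opening: 0.0595
gripper_force: 25.0
```

Request:
{"api": "carry_out", "payload": {"rows": [[0, 0, -0.0025, 0, 0, 0], [0, 0, -0.0025, 0, 0, 0]]}}

```text
t: 6.55
tool_pos: [0.6324, 0.0083, 0.0271]
orientation: [-2.251, -2.19, 0.001]
force: [-7.5, 0.3, 8.0]
opening: 0.0595
gripper_force: 25.0
```

Request:
{"api": "carry_out", "payload": {"rows": [[0, 0.001, 0, 0, 0, 0], [0, 0.002, 0, 0, 0, 0], [0, 0.003, 0, 0, 0, 0], [0, 0.003, 0, 0, 0, 0]]}}

```text
t: 7.05
tool_pos: [0.6325, 0.0083, 0.0269]
orientation: [-2.247, -2.187, 0.008]
force: [-22.2, 0.2, 19.3]
opening: 0.0598
gripper_force: 25.0
```

Request:
{"api": "carry_out", "payload": {"rows": [[0, 0, -0.001, 0, 0, 0], [0, 0.001, -0.001, 0, 0, 0], [0, 0.002, -0.001, 0, 0, 0], [0, 0.002, -0.001, 0, 0, 0]]}}

```text
t: 7.55
tool_pos: [0.6325, 0.0084, 0.0268]
orientation: [-2.245, -2.185, 0.013]
force: [-27.6, 0.0, 19.6]
opening: 0.0597
gripper_force: 25.0
```

Request:
{"api": "carry_out", "payload": {"rows": [[0, -0.003, -0.0005, 0, 0, 0], [0, -0.003, -0.001, 0, 0, 0]]}}

```text
t: 7.8
tool_pos: [0.6324, 0.0084, 0.0271]
orientation: [-2.249, -2.188, 0.006]
force: [-7.4, 0.5, -1.0]
opening: 0.0597
gripper_force: 25.0
```

Request:
{"api": "carry_out", "payload": {"rows": [[0, 0, 0, 0, 0, 0], [0, 0, 0, 0, 0, 0], [0, 0, 0, 0, 0, 0], [0, 0, -0.05, 0, 0, 0], [0, 0, -0.1, 0, 0, 0], [0, 0, -0.1, 0, 0, 0]], "jaw": 68}}

```text
t: 8.55
tool_pos: [0.6392, 0.0079, 0.1348]
orientation: [2.246, 2.185, 0.011]
force: [1.1, -0.1, -0.1]
opening: 0.0681
gripper_force: 0.0
```

Run:
```python
from h import *
go([0.449,-0.4275,.10],.518)
go([0.569,-0.413,.10],.285)
```

```text
tcp [0.6392 0.0079 0.1348] shift mm [-440.4 -178.7   33. ] turn z deg -31.23572886289588 q6 -0.04 tilt [ 0.011 -0.001 -1.   ] t 8.55
tcp [0.6392 0.0079 0.1348] shift mm [-422.6  -59.1   34.3] turn z deg -17.885812236347693 q6 -0.04 tilt [ 0.011 -0.001 -1.   ] t 8.55
```

Request:
{"api": "carry_out", "payload": {"rows": [[-0.422, -0.059, 0, 0, 0, -17.9], [-0.422, -0.059, 0, 0, 0, -17.9], [-0.422, -0.059, 0, 0, 0, -17.9], [-0.422, -0.059, 0, 0, 0, -17.9], [-0.422, -0.059, 0, 0, 0, -17.9], [-0.422, -0.059, 0, 0, 0, -17.9], [-0.422, -0.059, 0, 0, 0, -17.9], [-0.422, -0.059, 0, 0, 0, -17.9], [-0.422, -0.059, 0.06, 0, 0, -17.9], [-0.422, -0.059, 0.085, 0, 0, -17.9], [-0.422, -0.059, 0.085, 0, 0, -17.9]], "jaw": 40}}

```text
t: 9.93
tool_pos: [0.5628, -0.4091, 0.0391]
orientation: [-1.878, -2.51, -0.001]
force: [-0.3, 0.3, -0.9]
opening: 0.0783
gripper_force: 0.0
```

Run:
```python
from h import *
im=robot.read_camera("top")
cv2.imwrite('pics/top2.png',cv2.resize(im[130:330,230:550,::-1],(800,500),interpolation=cv2.INTER_CUBIC))
n='main_cut'
o=robot.outline_of('top',n)
print([(d['conf'],d['pixel']) for d in o])
BED[0]-=.003
for d in o[:1]: print(fit(n,{'top':d['pixels']},.012,np.array([*bedpt(.03,.054,0)[:2],BED[2]])))
b=robot.outline_of('top','bed')[0]
print(b['conf'])
go([0.569,-0.413,.012],.285)
```

```text
[(0.74, [325.1, 203.8])]
(array([ 0.63375059,  0.00693142, -0.01212719]), np.float64(0.9483737738771296))
0.76
tcp [ 0.5659 -0.4122  0.0451] shift mm [-1.5  2.7 33.1] turn z deg 0.05563076611466533 q6 -0.99 tilt [ 0.002 -0.002 -1.   ] t 10.07
```

View pics/top2.png

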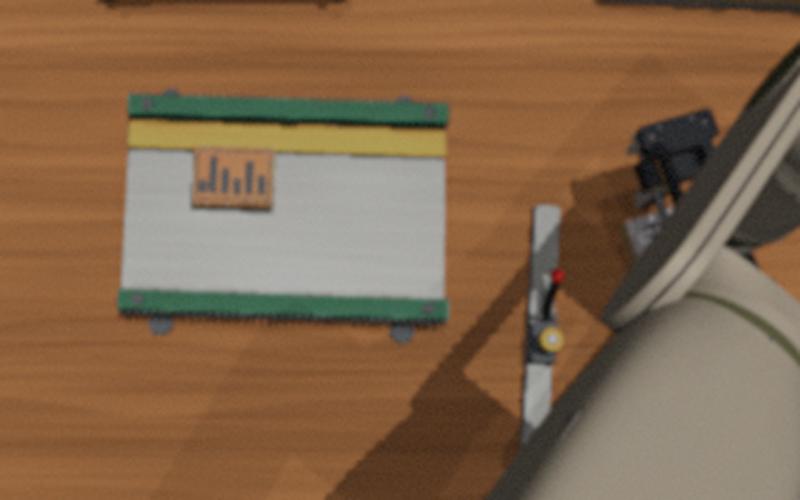

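The copper cut, at crop (232,180), sits against the brass strip and looks square. Next I'll grip the text cut.

Request:
{"api": "carry_out", "payload": {"rows": [[-0.0015, 0.0027, 0.02, 0, 0, 0], [-0.0015, 0.0027, 0.033, 0, 0, 0], [-0.0015, 0.0027, 0.033, 0, 0, 0], [-0.0015, 0.0027, 0.033, 0, 0, 0]]}}

```text
t: 10.58
tool_pos: [0.5675, -0.4127, 0.01]
orientation: [-1.883, -2.514, 0.0]
force: [-0.1, -0.1, 0.8]
opening: 0.0783
gripper_force: 0.0
```

Request:
{"api": "carry_out", "payload": {"rows": [[0, 0, 0, 0, 0, 0], [0, 0, 0, 0, 0, 0], [0, 0, 0, 0, 0, 0], [0, 0, 0, 0, 0, 0], [0, 0, 0, 0, 0, 0], [0, 0, 0, 0, 0, 0]], "jaw": 255}}

```text
t: 11.32
tool_pos: [0.5679, -0.413, 0.0107]
orientation: [1.883, 2.514, -0.0]
force: [-0.2, 0.1, 4.5]
opening: 0.0599
gripper_force: 25.0
```

```bash
sed -i 's/BED=np.array(\[0.604,/BED=np.array([0.601,/' h.py
python3 - <<'E'
from h import *
go(bedpt(.020,-.018,.12),BED[2])
E
```

```text
tcp [ 0.5679 -0.413   0.0107] shift mm [ 321.7  149.3 -109.5] turn z deg 17.92468326881781 q6 -0.99 tilt [ 0.001 -0.001 -1.   ] t 11.32
```

Request:
{"api": "carry_out", "payload": {"rows": [[0, 0, -0.05, 0, 0, 0], [0, 0, -0.108, 0, 0, 0], [0.322, 0.149, -0.108, 0, 0, 17.9], [0.322, 0.149, -0.108, 0, 0, 17.9], [0.322, 0.149, -0.108, 0, 0, 17.9], [0.322, 0.149, -0.108, 0, 0, 17.9], [0.322, 0.149, -0.108, 0, 0, 17.9], [0.322, 0.149, -0.108, 0, 0, 17.9], [0.322, 0.149, -0.108, 0, 0, 17.9], [0.322, 0.149, -0.108, 0, 0, 17.9], [0.322, 0.149, -0.108, 0, 0, 17.9]]}}

```text
t: 12.7
tool_pos: [0.6197, -0.0632, 0.1178]
orientation: [-2.253, -2.189, 0.001]
force: [-0.2, -0.1, -1.2]
opening: 0.0596
gripper_force: 25.0
```

Request:
{"api": "carry_out", "payload": {"rows": [[0, 0, 0.05, 0, 0, 0], [0, 0, 0.08, 0, 0, 0], [0, 0, 0.09, 0, 0, 0], [0, 0, 0.09, 0, 0, 0], [0, 0, 0.09, 0, 0, 0]]}}

```text
t: 13.32
tool_pos: [0.6214, -0.0625, 0.0301]
orientation: [2.25, 2.189, 0.003]
force: [0.2, 0.3, -1.2]
opening: 0.0596
gripper_force: 25.0
```

Run:
```python
from h import *
go(bedpt(.020,-.018,.0225),BED[2])
s=robot.read_state();print(s['opening'],s['force'])
```

```text
tcp [ 0.6214 -0.0625  0.0301] shift mm [ 0.2 -0.9  7.6] turn z deg -0.005164509162695882 q6 -0.15 tilt [ 0.003 -0.001 -1.   ] t 13.32
0.05961378994457879 [ 0.20627648  0.32587133 -1.17672175]
```

Request:
{"api": "carry_out", "payload": {"rows": [[0, 0, 0.004, 0, 0, 0], [0, 0, 0.006, 0, 0, 0], [0, 0, 0.0065, 0, 0, 0], [0, 0, 0.0065, 0, 0, 0]]}}

```text
t: 13.82
tool_pos: [0.6204, -0.0618, 0.0227]
orientation: [2.251, 2.191, 0.001]
force: [-1.9, -0.3, 4.6]
opening: 0.0595
gripper_force: 25.0
```

Request:
{"api": "carry_out", "payload": {"rows": [[0, 0.003, 0.0005, 0, 0, 0], [0, 0.006, 0.0005, 0, 0, 0], [0, 0.009, 0.0005, 0, 0, 0], [0, 0.01, 0.0005, 0, 0, 0], [0, 0.01, 0.0005, 0, 0, 0]]}}

```text
t: 14.45
tool_pos: [0.6298, -0.0622, 0.0227]
orientation: [-2.251, -2.191, 0.001]
force: [-8.6, 0.6, 11.2]
opening: 0.0595
gripper_force: 25.0
```

Request:
{"api": "carry_out", "payload": {"rows": [[0, 0, -0.0005, 0, 0, 0], [0, 0.002, -0.001, 0, 0, 0], [0, 0.003, -0.001, 0, 0, 0], [0, 0.003, -0.001, 0, 0, 0]]}}

```text
t: 14.95
tool_pos: [0.6304, -0.0622, 0.0227]
orientation: [-2.248, -2.189, 0.006]
force: [-16.0, 0.0, 16.0]
opening: 0.0598
gripper_force: 25.0
```

Contact at the expected .6304. I'll relieve, release and lift.

Request:
{"api": "carry_out", "payload": {"rows": [[0, -0.002, -0.0005, 0, 0, 0], [0, -0.002, -0.001, 0, 0, 0]]}}

```text
t: 15.2
tool_pos: [0.6303, -0.0621, 0.0228]
orientation: [-2.251, -2.191, 0.001]
force: [-2.7, -0.6, -2.4]
opening: 0.0598
gripper_force: 25.0
```

Request:
{"api": "carry_out", "payload": {"rows": [[0, 0, 0, 0, 0, 0], [0, 0, 0, 0, 0, 0], [0, 0, 0, 0, 0, 0], [0, 0, -0.05, 0, 0, 0], [0, 0, -0.11, 0, 0, 0], [0, 0, -0.11, 0, 0, 0], [0, 0, -0.11, 0, 0, 0]], "jaw": 68}}

```text
t: 16.08
tool_pos: [0.6312, -0.0622, 0.1334]
orientation: [2.251, 2.191, 0.001]
force: [-1.2, -0.0, -0.4]
opening: 0.068
gripper_force: 0.0
```

Run:
```python
from h import *
o=[]
for c in ("top","scene"): robot.read_camera(c)
p=(.449,-.427); ms={}
for c in ("top","scene"):
    q=proj(c,[*p,.012])[0]
    g=[e for e in robot.outline_of(c,'small_cut_a') if np.linalg.norm(np.array(e['pixel'])-q)<15]
    if g: ms[c]=g[0]['pixels']
for cs in [{k:v} for k,v in ms.items()]+[ms]:
  for y0 in (.5,-1.05): print(list(cs),fit('small_cut_a',cs,0,np.array([*p,y0])))
go([.447,-.4285,.13],.518)
```

```text
['top'] (array([ 0.44640173, -0.42918316,  0.52172013]), np.float64(0.9493219129193433))
['top'] (array([ 0.446276  , -0.43019986, -0.76433409]), np.float64(0.7876833940753201))
['scene'] (array([ 0.45080312, -0.42710923,  0.50346134]), np.float64(0.9196159908296317))
['scene'] (array([ 0.45084323, -0.42695337, -1.21445982]), np.float64(0.851230578853293))
['top', 'scene'] (array([ 0.4470751 , -0.42864239,  0.51625253]), np.float64(0.9143750691213486))
['top', 'scene'] (array([ 0.44750375, -0.42618208, -1.02400843]), np.float64(0.784788378162179))
tcp [ 0.6298 -0.0619  0.1311] shift mm [-371.4 -172.8    1.5] turn z deg -31.233211021675015 q6 -0.15 tilt [-0.003  0.001 -1.   ] t 16.27
```

Request:
{"api": "carry_out", "payload": {"rows": [[-0.371, -0.173, 0, 0, 0, -31.2], [-0.371, -0.173, 0, 0, 0, -31.2], [-0.371, -0.173, 0, 0, 0, -31.2], [-0.371, -0.173, 0, 0, 0, -31.2], [-0.371, -0.173, 0, 0, 0, -31.2], [-0.371, -0.173, 0, 0, 0, -31.2], [-0.371, -0.173, 0, 0, 0, -31.2], [-0.371, -0.173, 0, 0, 0, -31.2], [-0.371, -0.173, 0.05, 0, 0, -31.2], [-0.371, -0.173, 0.085, 0, 0, -31.2], [-0.371, -0.173, 0.085, 0, 0, -31.2], [-0.371, -0.173, 0.085, 0, 0, -31.2]], "jaw": 48}}

```text
t: 17.77
tool_pos: [0.4488, -0.4281, 0.0493]
orientation: [1.578, 2.716, -0.0]
force: [1.0, -0.2, 0.1]
opening: 0.0752
gripper_force: 0.0
```

Run:
```python
from h import *
go([.4475,-.4285,.012],.518)
for px in [(502,312),(557,308)]: print(unproj('top',px,.03).round(3))
```

```text
tcp [ 0.4488 -0.4281  0.0493] shift mm [ 0.3 -1.3 37.3] turn z deg 0.014014696151710766 q6 -1.36 tilt [ 0.001 -0.001 -1.   ] t 17.77
[ 0.358 -0.424  0.03 ]
[ 0.367 -0.561  0.03 ]
```

Request:
{"api": "carry_out", "payload": {"rows": [[0, -0.001, 0.02, 0, 0, 0], [0, -0.001, 0.036, 0, 0, 0], [0, -0.001, 0.036, 0, 0, 0], [0, -0.001, 0.036, 0, 0, 0]]}}

```text
t: 18.27
tool_pos: [0.447, -0.4288, 0.0121]
orientation: [-1.579, -2.716, -0.0]
force: [0.5, 0.1, 0.1]
opening: 0.075
gripper_force: 0.0
```

Request:
{"api": "carry_out", "payload": {"rows": [[0, 0, 0, 0, 0, 0], [0, 0, 0, 0, 0, 0], [0, 0, 0, 0, 0, 0], [0, 0, 0, 0, 0, 0], [0, 0, 0, 0, 0, 0], [0, 0, 0, 0, 0, 0]], "jaw": 255}}

```text
t: 19.02
tool_pos: [0.4474, -0.4292, 0.0127]
orientation: [1.579, 2.715, -0.001]
force: [-1.4, -0.1, 6.1]
opening: 0.0597
gripper_force: 24.9
```

Run:
```python
from h import *
go(bedpt(.020,-.073,.12),BED[2])
```

```text
tcp [ 0.4474 -0.4292  0.0127] shift mm [ 186.1  303.5 -107.4] turn z deg 31.22564578820643 q6 -1.36 tilt [ 0.001 -0.001 -1.   ] t 19.02
```

Request:
{"api": "carry_out", "payload": {"rows": [[0, 0, -0.05, 0, 0, 0], [0, 0, -0.107, 0, 0, 0], [0.186, 0.303, -0.107, 0, 0, 31.2], [0.186, 0.303, -0.107, 0, 0, 31.2], [0.186, 0.303, -0.107, 0, 0, 31.2], [0.186, 0.303, -0.107, 0, 0, 31.2], [0.186, 0.303, -0.107, 0, 0, 31.2], [0.186, 0.303, -0.107, 0, 0, 31.2], [0.186, 0.303, -0.107, 0, 0, 31.2], [0.186, 0.303, -0.107, 0, 0, 31.2], [0.186, 0.303, -0.107, 0, 0, 31.2]]}}

```text
t: 20.4
tool_pos: [0.6177, -0.1186, 0.1187]
orientation: [-2.253, -2.189, 0.001]
force: [0.1, -0.3, -1.4]
opening: 0.0599
gripper_force: 24.9
```

Request:
{"api": "carry_out", "payload": {"rows": [[0, 0, 0.05, 0, 0, 0], [0, 0, 0.08, 0, 0, 0], [0, 0, 0.09, 0, 0, 0], [0, 0, 0.09, 0, 0, 0], [0, 0, 0.09, 0, 0, 0]]}}

```text
t: 21.02
tool_pos: [0.6198, -0.118, 0.0312]
orientation: [2.25, 2.189, 0.002]
force: [1.1, -0.4, -0.6]
opening: 0.0596
gripper_force: 24.9
```

Run:
```python
from h import *
go(bedpt(.020,-.073,.0245),BED[2])
s=robot.read_state();print(s['opening'],s['force'])
```

```text
tcp [ 0.6198 -0.118   0.0312] shift mm [ 0.8 -0.8  6.7] turn z deg -0.0018299779142251756 q6 -0.24 tilt [ 0.003 -0.001 -1.   ] t 21.02
0.059625302117415915 [ 1.06493652 -0.44035161 -0.63221196]
```

Request:
{"api": "carry_out", "payload": {"rows": [[0, 0, 0.004, 0, 0, 0], [0, 0, 0.006, 0, 0, 0], [0, 0, 0.0065, 0, 0, 0], [0, 0, 0.0065, 0, 0, 0]]}}

```text
t: 21.52
tool_pos: [0.6192, -0.1175, 0.0247]
orientation: [2.25, 2.19, 0.001]
force: [-5.1, 0.9, 10.2]
opening: 0.0599
gripper_force: 25.0
```

Request:
{"api": "carry_out", "payload": {"rows": [[0, 0.003, 0, 0, 0, 0], [0, 0.006, 0, 0, 0, 0], [0, 0.009, 0, 0, 0, 0], [0, 0.012, 0, 0, 0, 0], [0, 0.012, 0, 0, 0, 0]]}}

```text
t: 22.15
tool_pos: [0.6285, -0.1177, 0.0244]
orientation: [-2.249, -2.189, 0.005]
force: [-19.3, 2.3, 21.5]
opening: 0.0599
gripper_force: 25.0
```

Request:
{"api": "carry_out", "payload": {"rows": [[0, 0, -0.001, 0, 0, 0], [0, 0.001, -0.0015, 0, 0, 0], [0, 0.002, -0.0015, 0, 0, 0], [0, 0.002, -0.0015, 0, 0, 0]]}}

```text
t: 22.65
tool_pos: [0.6286, -0.1175, 0.0244]
orientation: [-2.247, -2.187, 0.009]
force: [-20.4, 1.6, 16.5]
opening: 0.0599
gripper_force: 25.0
```

Request:
{"api": "carry_out", "payload": {"rows": [[0, -0.003, 0, 0, 0, 0], [0, -0.003, -0.001, 0, 0, 0]]}}

```text
t: 22.9
tool_pos: [0.6284, -0.1176, 0.0247]
orientation: [-2.25, -2.19, 0.002]
force: [-3.4, -0.5, -3.0]
opening: 0.06
gripper_force: 24.9
```

Request:
{"api": "carry_out", "payload": {"rows": [[0, 0, 0, 0, 0, 0], [0, 0, 0, 0, 0, 0], [0, 0, 0, 0, 0, 0], [0, 0, -0.05, 0, 0, 0], [0, 0, -0.11, 0, 0, 0], [0, 0, -0.11, 0, 0, 0], [0, 0, -0.11, 0, 0, 0]], "jaw": 68}}

```text
t: 23.78
tool_pos: [0.6298, -0.1176, 0.1354]
orientation: [2.251, 2.191, 0.001]
force: [-0.4, 0.3, -0.7]
opening: 0.0681
gripper_force: 0.0
```

Run:
```python
from h import *
rib=lambda p:[p[0]-.009*np.cos(p[2]),p[1]-.009*np.sin(p[2])]
P=[.4707,.2954,1.4768]; print(rib(P))
go([*rib(P),.13],1.4768)
```

```text
[np.float64(0.4698552782385929), np.float64(0.28643972962763925)]
tcp [ 0.6298 -0.1176  0.1354] shift mm [ 399.5 -170.8    5.2] turn z deg -86.16627011003594 q6 -0.24 tilt [ 0.001 -0.    -1.   ] t 23.77
```

Request:
{"api": "carry_out", "payload": {"rows": [[0.4, -0.171, 0, 0, 0, -86.2], [0.4, -0.171, 0, 0, 0, -86.2], [0.4, -0.171, 0, 0, 0, -86.2], [0.4, -0.171, 0, 0, 0, -86.2], [0.4, -0.171, 0, 0, 0, -86.2], [0.4, -0.171, 0, 0, 0, -86.2], [0.4, -0.171, 0, 0, 0, -86.2], [0.4, -0.171, 0, 0, 0, -86.2], [0.4, -0.171, 0, 0, 0, -86.2], [0.4, -0.171, 0.05, 0, 0, -86.2], [0.4, -0.171, 0.08, 0, 0, -86.2], [0.4, -0.171, 0.08, 0, 0, -86.2]], "jaw": 150}}

```text
t: 25.28
tool_pos: [0.4667, 0.2846, 0.0513]
orientation: [-0.155, -3.131, 0.006]
force: [0.1, -0.1, 0.5]
opening: 0.0384
gripper_force: 0.0
```

Run:
```python
from h import *
im=robot.read_camera("top"); im2=robot.read_camera("scene")
a=cv2.resize(im[150:330,180:480,::-1],(800,480)); cv2.imwrite('pics/top3.png',a)
for n,y in (('main_cut',.053),('small_cut_a',-.018),('small_cut_a',-.073)):
    p=bedpt(.03,y,.03); ms={}
    for c in ("top","scene"):
        q=proj(c,p)[0]
        g=[e for e in robot.outline_of(c,n) if np.linalg.norm(np.array(e['pixel'])-q)<12]
        if g: ms[c]=g[0]['pixels']
        if g: 
            P,i=fit(n,{c:ms[c]},.012,np.array([p[0],p[1],BED[2]])); d=P[:2]-BED[:2]; cc,ss=np.cos(BED[2]),np.sin(BED[2])
            print(n,c,'bed xy',(cc*d[0]+ss*d[1]).round(4),(-ss*d[0]+cc*d[1]).round(4),'dyaw',(P[2]-BED[2]).round(3),i.round(3))
go([.4699,.2864,.010],1.4768)
print(robot.read_state()['opening'])
```

```text
main_cut top bed xy 0.0312 0.0516 dyaw 0.008 0.961
main_cut scene bed xy 0.0267 0.0557 dyaw -0.015 0.857
small_cut_a top bed xy 0.031 -0.0204 dyaw 0.011 0.935
small_cut_a scene bed xy 0.0241 -0.0126 dyaw -0.037 0.662
small_cut_a top bed xy 0.0303 -0.0748 dyaw 0.023 0.924
small_cut_a scene bed xy 0.0282 -0.0729 dyaw 0.041 0.92
tcp [0.4702 0.2873 0.0564] shift mm [ 0.3 -0.9 46.4] turn z deg -0.0015764675930607832 q6 -1.02 tilt [ 0.002  0.001 -1.   ] t 25.68
0.038160717656151706
```

View pics/top3.png

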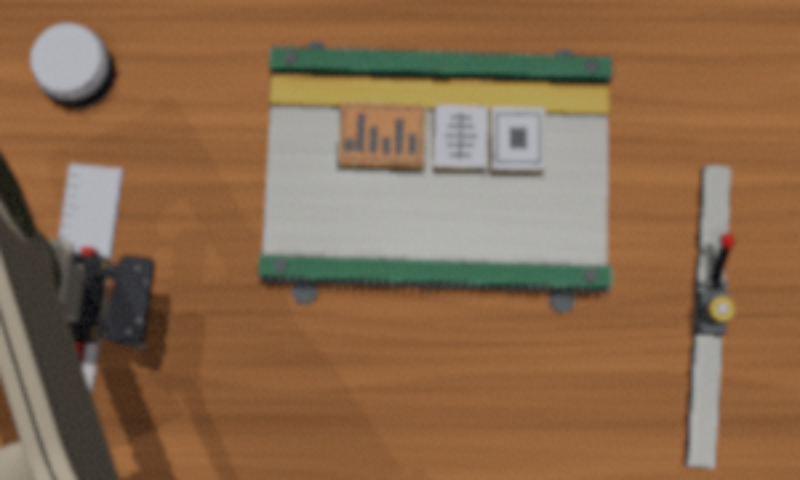

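The row sits against the strip at crop y≈105, with cuts at (382,137), (460,137) and (518,138). The gripper is over the red rib, so I'll grip the straightedge.

Request:
{"api": "carry_out", "payload": {"rows": [[0, -0.001, 0.03, 0, 0, 0], [0, -0.001, 0.044, 0, 0, 0], [0, -0.001, 0.044, 0, 0, 0], [0, -0.001, 0.044, 0, 0, 0]]}}

```text
t: 26.18
tool_pos: [0.4697, 0.2862, 0.012]
orientation: [0.147, 3.137, 0.001]
force: [-0.1, 0.3, 0.1]
opening: 0.0382
gripper_force: 0.0
```

Request:
{"api": "carry_out", "payload": {"rows": [[0, 0, 0, 0, 0, 0], [0, 0, 0, 0, 0, 0], [0, 0, 0, 0, 0, 0], [0, 0, 0, 0, 0, 0], [0, 0, 0, 0, 0, 0], [0, 0, 0, 0, 0, 0]], "jaw": 255, "force": 40}}

```text
t: 26.92
tool_pos: [0.4695, 0.2862, 0.0115]
orientation: [0.147, 3.138, 0.001]
force: [-1.3, 1.9, 5.2]
opening: 0.0114
gripper_force: 40.0
```

Run:
```python
from h import *
s,R=tool()
print(s['opening'])
go(bedpt(-.050,-.015,.12),BED[2])
```

```text
0.011429761765521438
tcp [0.4695 0.2862 0.0115] shift mm [-112.9 -334.4 -108.6] turn z deg 86.22781864878439 q6 -1.02 tilt [ 0.  0. -1.] t 26.93
```

Request:
{"api": "carry_out", "payload": {"rows": [[0, 0, -0.05, 0, 0, 0], [0, 0, -0.108, 0, 0, 0], [-0.113, -0.334, -0.108, 0, 0, 86.2], [-0.113, -0.334, -0.108, 0, 0, 86.2], [-0.113, -0.334, -0.108, 0, 0, 86.2], [-0.113, -0.334, -0.108, 0, 0, 86.2], [-0.113, -0.334, -0.108, 0, 0, 86.2], [-0.113, -0.334, -0.108, 0, 0, 86.2], [-0.113, -0.334, -0.108, 0, 0, 86.2], [-0.113, -0.334, -0.108, 0, 0, 86.2], [-0.113, -0.334, -0.108, 0, 0, 86.2], [-0.113, -0.334, -0.108, 0, 0, 86.2]]}}

```text
t: 28.42
tool_pos: [0.5501, -0.057, 0.1185]
orientation: [-2.246, -2.195, 0.001]
force: [0.9, -0.1, -3.3]
opening: 0.0117
gripper_force: 40.0
```

Request:
{"api": "carry_out", "payload": {"rows": [[-0.0, 0, 0, 0, 0, 0], [0, 0, 0, 0, 0, 0]]}}

```text
t: 28.68
tool_pos: [0.5506, -0.057, 0.1191]
orientation: [2.25, 2.193, -0.0]
force: [0.5, 0.5, -3.4]
opening: 0.0116
gripper_force: 40.0
```

Run:
```python
from h import *
s,R=tool(); print(R.round(3),s['opening'],s['force'])
go(bedpt(-.050,-.015,.040),BED[2])
im=robot.read_camera("top"); im2=robot.read_camera("scene")
a=cv2.resize(im[150:330,180:480,::-1],(400,240)); b=cv2.resize(im2[180:360,180:480,::-1],(400,240));cv2.imwrite('pics/m4.png',np.hstack([a,b]))
```

```text
[[ 0.026  1.    -0.   ]
 [ 1.    -0.026 -0.   ]
 [-0.    -0.    -1.   ]] 0.01158885574731161 [ 0.46746454  0.48620308 -3.4060798 ]
tcp [ 0.5506 -0.057   0.1191] shift mm [-0.3  0.1 79.1] turn z deg 0.11309034642439789 q6 -0.17 tilt [-0. -0. -1.] t 28.68
```

View pics/m4.png

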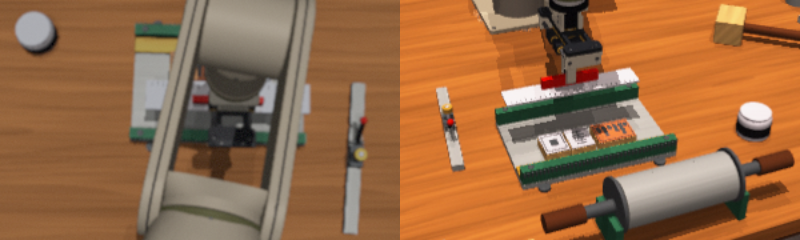

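Request:
{"api": "carry_out", "payload": {"rows": [[0, 0, 0.05, 0, 0, 0], [0, 0, 0.08, 0, 0, 0], [0, 0, 0.09, 0, 0, 0], [0, 0, 0.093, 0, 0, 0], [0, 0, 0.094, 0, 0, 0], [0, 0, 0.0945, 0, 0, 0], [0, 0, 0.095, 0, 0, 0], [0, 0, 0.095, 0, 0, 0]]}}

```text
t: 29.78
tool_pos: [0.5508, -0.0572, 0.0245]
orientation: [2.251, 2.191, 0.001]
force: [0.1, -0.6, -3.3]
opening: 0.0118
gripper_force: 40.0
```

Run:
```python
from h import *
go(bedpt(-.034,-.015,.0235),BED[2])
```

```text
tcp [ 0.5508 -0.0572  0.0245] shift mm [-0.1 15.8  1. ] turn z deg 0.027348535111145385 q6 -0.17 tilt [ 0.001 -0.    -1.   ] t 29.77
```

Request:
{"api": "carry_out", "payload": {"rows": [[0, 0, 0.001, 0, 0, 0], [0, 0.004, 0.001, 0, 0, 0], [0, 0.008, 0.001, 0, 0, 0], [0, 0.011, 0.001, 0, 0, 0], [0, 0.013, 0.001, 0, 0, 0], [0, 0.013, 0.001, 0, 0, 0]]}}

```text
t: 30.52
tool_pos: [0.5639, -0.0576, 0.0235]
orientation: [2.251, 2.191, -0.0]
force: [-4.0, 0.4, 5.0]
opening: 0.0117
gripper_force: 40.0
```

Request:
{"api": "carry_out", "payload": {"rows": [[0, 0.001, 0, 0, 0, 0], [0, 0.002, 0, 0, 0, 0], [0, 0.003, 0, 0, 0, 0], [0, 0.003, 0, 0, 0, 0]]}}

```text
t: 31.02
tool_pos: [0.5659, -0.0576, 0.0235]
orientation: [-2.25, -2.19, 0.002]
force: [-8.9, -0.0, 10.2]
opening: 0.0113
gripper_force: 40.0
```

Request:
{"api": "carry_out", "payload": {"rows": [[0, 0.001, 0, 0, 0, 0], [0, 0.002, -0.0005, 0, 0, 0], [0, 0.003, -0.001, 0, 0, 0], [0, 0.003, -0.001, 0, 0, 0]]}}

```text
t: 31.52
tool_pos: [0.5664, -0.0575, 0.0236]
orientation: [-2.247, -2.188, 0.007]
force: [-18.7, 0.6, 13.0]
opening: 0.0115
gripper_force: 40.0
```

Request:
{"api": "carry_out", "payload": {"rows": [[0, -0.002, 0, 0, 0, 0], [0, -0.0025, 0, 0, 0, 0]]}}

```text
t: 31.78
tool_pos: [0.5664, -0.0573, 0.0236]
orientation: [-2.251, -2.19, 0.001]
force: [-4.0, 1.2, -1.1]
opening: 0.0116
gripper_force: 40.0
```

Request:
{"api": "carry_out", "payload": {"rows": [[0, 0, 0, 0, 0, 0], [0, 0, 0, 0, 0, 0], [0, 0, -0.05, 0, 0, 0], [0, 0, -0.11, 0, 0, 0], [0, 0, -0.12, 0, 0, 0], [0, 0, -0.12, 0, 0, 0]], "jaw": 165}}

```text
t: 32.52
tool_pos: [0.5681, -0.0578, 0.1452]
orientation: [2.25, 2.189, 0.003]
force: [-0.0, 0.3, -0.9]
opening: 0.0328
gripper_force: 0.0
```

Run:
```python
from h import *
go([.4686,-.2947,.14],-.0905+np.pi/2)
```

```text
tcp [ 0.5681 -0.0578  0.1452] shift mm [-239.5  -93.1    5. ] turn z deg -86.3712217410715 q6 -0.16 tilt [ 0.003 -0.001 -1.   ] t 32.52
```

Request:
{"api": "carry_out", "payload": {"rows": [[-0.239, -0.093, 0, 0, 0, 93.6], [-0.239, -0.093, 0, 0, 0, 93.6], [-0.239, -0.093, 0, 0, 0, 93.6], [-0.239, -0.093, 0, 0, 0, 93.6], [-0.239, -0.093, 0, 0, 0, 93.6], [-0.239, -0.093, 0, 0, 0, 93.6], [-0.239, -0.093, 0, 0, 0, 93.6], [-0.239, -0.093, 0, 0, 0, 93.6], [-0.239, -0.093, 0, 0, 0, 93.6], [-0.239, -0.093, 0, 0, 0, 93.6], [-0.239, -0.093, 0, 0, 0, 93.6]], "jaw": 125}}

```text
t: 33.9
tool_pos: [0.467, -0.2935, 0.1427]
orientation: [-3.137, 0.136, 0.003]
force: [-0.1, 0.7, -0.3]
opening: 0.0474
gripper_force: 0.0
```

```bash
cat > chk.py <<'E'
from h import *
def chk(cams=("top",)):
    for c in cams: robot.read_camera(c)
    for n,m,x,y in (('main_cut','main_cut',.03,.053),('small_cut_a','small_cut_a',.03,-.02),('small_cut_a','small_cut_a',.03,-.074),('straightedge','straightedge',-.025,-.015)):
        p=bedpt(x,y,.03)
        for c in cams:
            q=proj(c,p)[0]
            g=[e for e in robot.outline_of(c,n) if np.linalg.norm(np.array(e['pixel'])-q)<15]
            if not g: print(n,c,'none'); continue
            P,i=fit(m,{c:g[0]['pixels']},.012,np.array([p[0],p[1],BED[2]])); d=P[:2]-BED[:2]; cc,ss=np.cos(BED[2]),np.sin(BED[2])
            print(n,c,'bed xy',(cc*d[0]+ss*d[1]).round(4),(-ss*d[0]+cc*d[1]).round(4),'dyaw',(P[2]-BED[2]).round(3),i.round(3))
E
python3 - <<'E'
from chk import *
im=robot.read_camera("top"); cv2.imwrite('pics/top5.png',cv2.resize(im[150:330,240:540,::-1],(800,480)))
chk()
go([.4686,-.2947,.010],-.0905+np.pi/2)
E
```

```text
main_cut top bed xy 0.0315 0.0519 dyaw -0.016 0.947
small_cut_a top bed xy 0.0313 -0.0208 dyaw -0.003 0.935
small_cut_a top bed xy 0.0321 -0.0752 dyaw 0.011 0.919
straightedge top bed xy -0.0238 -0.0147 dyaw -0.002 0.973
tcp [ 0.4676 -0.294   0.1442] shift mm [  1.    0.6 134.2] turn z deg 0.07036089961561119 q6 1.01 tilt [ 0. -0. -1.] t 34.2
```

View pics/top5.png

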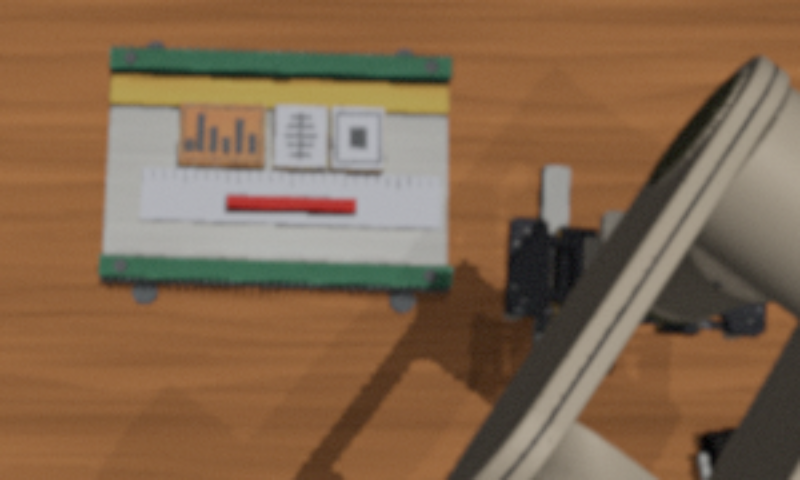

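Run:
```python
from h import *
for z in(.055,.065): print(unproj('top',(450.6,265.5),z).round(4))
```

```text
[ 0.4677 -0.2969  0.055 ]
[ 0.4666 -0.2942  0.065 ]
```

Request:
{"api": "carry_out", "payload": {"rows": [[0.001, 0.001, 0.04, 0, 0, 0], [0.001, 0.001, 0.06, 0, 0, 0], [0.001, 0.001, 0.06, 0, 0, 0]]}}

```text
t: 34.58
tool_pos: [0.4671, -0.294, 0.0821]
orientation: [-3.136, 0.141, 0.006]
force: [-0.2, 0.1, -0.8]
opening: 0.0472
gripper_force: 0.0
```

Consistent with the rod axis at (.467,-.295). Going down to z≈.009 to grip.

Request:
{"api": "carry_out", "payload": {"rows": [[0, 0, 0.04, 0, 0, 0], [0, 0, 0.065, 0, 0, 0], [0, 0, 0.074, 0, 0, 0], [0, 0, 0.074, 0, 0, 0], [0, 0, 0.074, 0, 0, 0]]}}

```text
t: 35.2
tool_pos: [0.4697, -0.2959, 0.0119]
orientation: [3.137, -0.141, 0.003]
force: [-0.0, -0.2, 0.2]
opening: 0.0472
gripper_force: 0.0
```

Request:
{"api": "carry_out", "payload": {"rows": [[0, 0, 0, 0, 0, 0], [0, 0, 0, 0, 0, 0], [0, 0, 0, 0, 0, 0], [0, 0, 0, 0, 0, 0], [0, 0, 0, 0, 0, 0]], "jaw": 255}}

```text
t: 35.83
tool_pos: [0.4687, -0.295, 0.0105]
orientation: [-3.138, 0.141, -0.001]
force: [-0.1, 3.4, 5.0]
opening: 0.0236
gripper_force: 40.0
```

Run:
```python
from h import *
s,R=tool(); print(s['opening'],s['force'])
go(bedpt(.018,.052,.17),BED[2]+np.pi/2)
```

```text
0.023625865787438114 [-0.14259136  3.38841174  5.02933107]
tcp [ 0.4687 -0.295   0.0105] shift mm [ 123.9 -315.2 -159.4] turn z deg -3.5722818215040117 q6 1.01 tilt [ 0.  0. -1.] t 35.83
```

Request:
{"api": "carry_out", "payload": {"rows": [[0, 0, -0.05, 0, 0, 0], [0, 0, -0.11, 0, 0, 0], [0, 0, -0.159, 0, 0, 0], [0.124, -0.315, -0.159, 0, 0, -3.6], [0.124, -0.315, -0.159, 0, 0, -3.6], [0.124, -0.315, -0.159, 0, 0, -3.6], [0.124, -0.315, -0.159, 0, 0, -3.6], [0.124, -0.315, -0.159, 0, 0, -3.6], [0.124, -0.315, -0.159, 0, 0, -3.6], [0.124, -0.315, -0.159, 0, 0, -3.6], [0.124, -0.315, -0.159, 0, 0, -3.6]], "force": 50}}

```text
t: 37.2
tool_pos: [0.6194, 0.007, 0.1678]
orientation: [3.141, -0.043, -0.004]
force: [0.4, -1.3, -4.7]
opening: 0.0235
gripper_force: 50.0
```

Run:
```python
from h import *
s,R=tool(); print(s['opening'],s['force'])
go(bedpt(.018,.052,.065),BED[2]+np.pi/2)
im=robot.read_camera("scene");cv2.imwrite('pics/s6.png',cv2.resize(im[130:370,180:500,::-1],(800,600)))
```

```text
0.023514102898332407 [ 0.44856115 -1.31851659 -4.67584559]
tcp [0.6194 0.007  0.1678] shift mm [  1.2  -0.9 102.8] turn z deg 0.02793130885377764 q6 1.53 tilt [-0.002 -0.    -1.   ] t 37.2
```

View pics/s6.png

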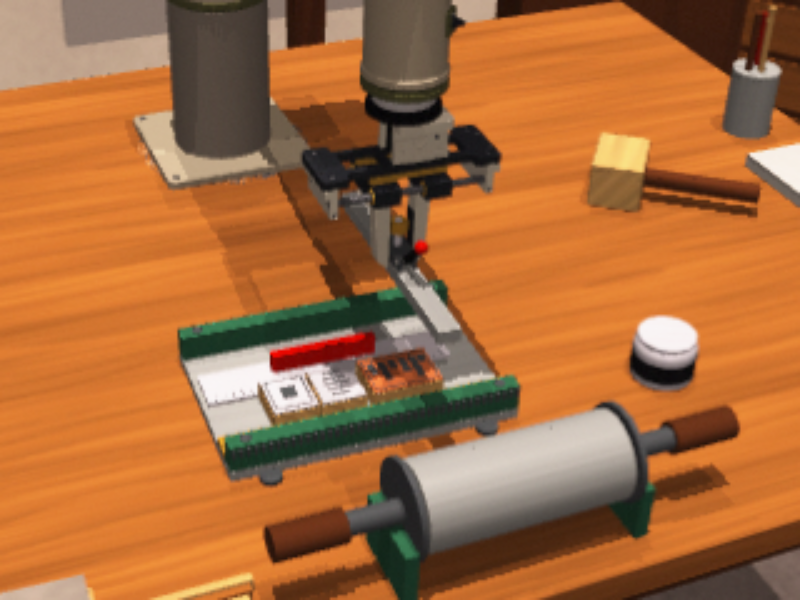

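Held level, lever up at (420,247), over the copper cut. Lowering onto the bearers.

Request:
{"api": "carry_out", "payload": {"rows": [[0.001, -0.001, 0.05, 0, 0, 0], [0.001, -0.001, 0.09, 0, 0, 0], [0.001, -0.001, 0.105, 0, 0, 0], [0.001, -0.001, 0.109, 0, 0, 0], [0.001, -0.001, 0.111, 0, 0, 0], [0.001, -0.001, 0.112, 0, 0, 0], [0.001, -0.001, 0.112, 0, 0, 0]]}}

```text
t: 38.12
tool_pos: [0.6221, 0.0085, 0.0583]
orientation: [3.141, -0.042, 0.003]
force: [-0.1, 0.1, -5.3]
opening: 0.0235
gripper_force: 50.0
```

Request:
{"api": "carry_out", "payload": {"rows": [[0, 0, 0.001, 0, 0, 0], [0, 0, 0.002, 0, 0, 0], [0, 0, 0.002, 0, 0, 0]]}}

```text
t: 38.5
tool_pos: [0.6212, 0.0085, 0.055]
orientation: [-3.141, 0.043, 0.0]
force: [0.0, -0.4, -4.8]
opening: 0.0234
gripper_force: 50.0
```

Request:
{"api": "carry_out", "payload": {"rows": [[0, 0, 0.0005, 0, 0, 0], [0, 0, 0.001, 0, 0, 0], [0, 0, 0.001, 0, 0, 0]]}}

```text
t: 38.88
tool_pos: [0.6214, 0.0085, 0.0546]
orientation: [3.141, -0.043, 0.0]
force: [-3.3, -0.4, 1.5]
opening: 0.0237
gripper_force: 50.0
```

Request:
{"api": "carry_out", "payload": {"rows": [[0, 0, 0, 0, 0, 0], [0, 0, 0, 0, 0, 0], [0, 0, 0, 0, 0, 0], [0, 0, -0.03, 0, 0, 0], [0, 0, -0.06, 0, 0, 0], [0, 0, -0.09, 0, 0, 0], [0, 0, -0.09, 0, 0, 0], [0, 0, -0.09, 0, 0, 0]], "jaw": 125}}

```text
t: 39.88
tool_pos: [0.621, 0.0085, 0.1432]
orientation: [-3.141, 0.043, 0.001]
force: [0.6, 0.2, -0.8]
opening: 0.0476
gripper_force: 0.0
```

Request:
{"api": "carry_out", "payload": {"rows": [[0, 0, 0, 0, 0, 0], [0, 0, 0, 0, 0, 0], [0, 0, 0, 0, 0, 0], [0, 0, 0, 0, 0, 0]], "jaw": 255, "force": 10}}

```text
t: 40.38
tool_pos: [0.6213, 0.0085, 0.1439]
orientation: [-3.141, 0.043, 0.0]
force: [0.0, 0.3, -0.3]
opening: 0.012
gripper_force: 0.0
```

Run:
```python
from h import *
im=robot.read_camera("scene");cv2.imwrite('pics/s7.png',cv2.resize(im[200:350,240:440,::-1],(800,600),interpolation=cv2.INTER_CUBIC))
go(bedpt(.02,.052,.12))
for n in ('rod_top','lever_tip','gauge'):print(n,[(round(d['conf'],2),np.round(d['pixel'],1)) for d in robot.outline_of('scene',n)[:2]])
p=bedpt(.018,.052,.109);print('expected head px',proj('scene',p),'lever',proj('scene',bedpt(.018+.061,.052,.106)))
```

```text
tcp [0.6214 0.0085 0.1441] shift mm [ 1.1  0.7 24.1] turn z deg None q6 1.53 tilt [-0.  0. -1.] t 40.42
rod_top []
lever_tip [(0.47, array([295.4, 275.2])), (0.41, array([345.9, 267.4]))]
gauge [(0.7, array([294.9, 288.6])), (0.63, array([341.4, 271.5]))]
expected head px [[337.44570717 251.89245566]] lever [[346.10109105 265.63497109]]
```

View pics/s7.png

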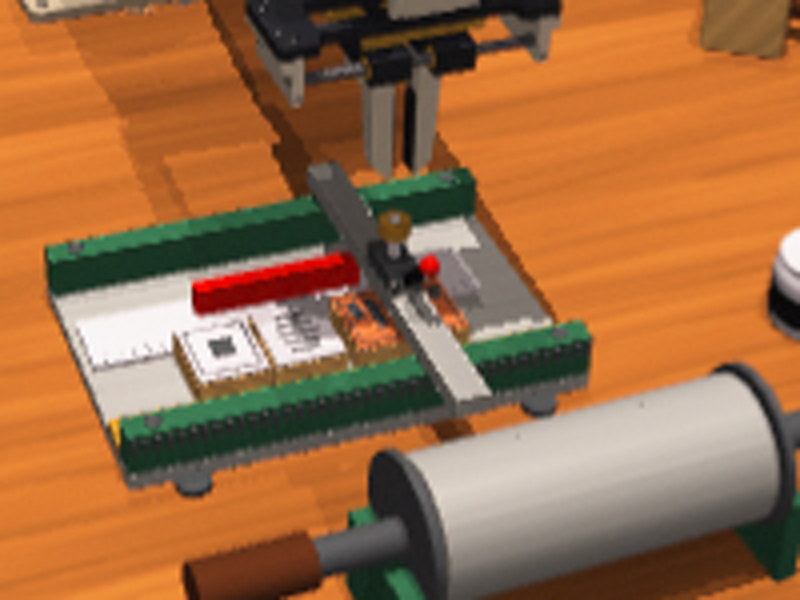

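The gauge stands across both bearers with its head at crop (395,222) directly below the fingers. Pushing the rod down.

Request:
{"api": "carry_out", "payload": {"rows": [[0, 0, 0.015, 0, 0, 0], [0, 0, 0.03, 0, 0, 0], [0, 0, 0.034, 0, 0, 0], [0, 0, 0.034, 0, 0, 0]], "jaw": 255}}

```text
t: 41.08
tool_pos: [0.6208, 0.0085, 0.1091]
orientation: [-3.141, 0.043, 0.003]
force: [-0.5, -0.4, 0.1]
opening: 0.0004
gripper_force: 0.0
```

Request:
{"api": "carry_out", "payload": {"rows": [[0, 0, 0.003, 0, 0, 0], [0, 0, 0.006, 0, 0, 0], [0, 0, 0.009, 0, 0, 0], [0, 0, 0.012, 0, 0, 0], [0, 0, 0.014, 0, 0, 0], [0, 0, 0.016, 0, 0, 0], [0, 0, 0.016, 0, 0, 0]]}}

```text
t: 41.95
tool_pos: [0.6211, 0.0085, 0.0939]
orientation: [-3.141, 0.043, 0.001]
force: [-0.0, 0.2, -0.0]
opening: 0.0005
gripper_force: 0.2
```

Request:
{"api": "carry_out", "payload": {"rows": [[0, 0, 0.001, 0, 0, 0], [0, 0, 0.002, 0, 0, 0], [0, 0, 0.003, 0, 0, 0], [0, 0, 0.003, 0, 0, 0]]}}

```text
t: 42.45
tool_pos: [0.6212, 0.0085, 0.0909]
orientation: [-3.141, 0.043, 0.0]
force: [0.0, 0.7, -0.4]
opening: 0.0007
gripper_force: 0.0
```

Request:
{"api": "carry_out", "payload": {"rows": [[0, 0, 0.001, 0, 0, 0], [0, 0, 0.001, 0, 0, 0]]}}

```text
t: 42.7
tool_pos: [0.6213, 0.0085, 0.0903]
orientation: [3.141, -0.043, -0.0]
force: [-1.4, -0.4, 1.7]
opening: 0.0004
gripper_force: 1.1
```

Now touching; continue gently to confirm the stop.

Request:
{"api": "carry_out", "payload": {"rows": [[0, 0, 0.001, 0, 0, 0], [0, 0, 0.001, 0, 0, 0]]}}

```text
t: 42.95
tool_pos: [0.6215, 0.0085, 0.0901]
orientation: [3.141, -0.043, 0.001]
force: [-4.6, 0.2, 7.6]
opening: 0.0006
gripper_force: 3.9
```

Request:
{"api": "carry_out", "payload": {"rows": [[0, 0, 0.001, 0, 0, 0], [0, 0, 0.001, 0, 0, 0]]}}

```text
t: 43.2
tool_pos: [0.6217, 0.0085, 0.09]
orientation: [3.141, -0.042, 0.001]
force: [-7.3, -0.2, 12.6]
opening: 0.0007
gripper_force: 6.6
```

Rod stopped at TCP z .090, exactly as predicted for contact. I'm lifting and moving over the lever.

Request:
{"api": "carry_out", "payload": {"rows": [[0, 0, -0.02, 0, 0, 0], [0, 0, -0.04, 0, 0, 0], [0, 0, -0.042, 0, 0, 0], [0.03, 0, -0.042, 0, 0, 0], [0.066, 0, -0.042, 0, 0, 0], [0.066, 0, -0.042, 0, 0, 0], [0.066, 0, -0.042, 0, 0, 0]]}}

```text
t: 44.08
tool_pos: [0.6866, 0.0067, 0.1295]
orientation: [-3.141, 0.043, 0.002]
force: [-0.6, 0.5, -0.1]
opening: 0.0007
gripper_force: 0.0
```

Run:
```python
from chk import *
a=robot.read_camera("top");im=robot.read_camera("scene");cv2.imwrite('pics/s8.png',np.hstack([cv2.resize(im[210:330,250:410,::-1],(400,300),interpolation=cv2.INTER_CUBIC),cv2.resize(a[150:270,260:420,::-1],(400,300),interpolation=cv2.INTER_CUBIC)]))
go(bedpt(.084,.052,.12),BED[2]+np.pi/2)
for n in ('rod_top','lever_tip','gauge'):print(n,[(round(d['conf'],2),np.round(d['pixel'],1)) for d in robot.outline_of('scene',n)[:2]])
for z in (.09,.109):print('expected head px',proj('scene',bedpt(.0205,.052,z)))
```

```text
tcp [0.6866 0.0068 0.1301] shift mm [-0.2  0.8 10.1] turn z deg 0.02882894163699859 q6 1.53 tilt [-0.  0. -1.] t 44.17
rod_top [(0.4, array([338.8, 258.3]))]
lever_tip [(0.42, array([346.1, 264.2])), (0.29, array([337.6, 262.6]))]
gauge [(0.78, array([339. , 270.8]))]
expected head px [[337.55437941 258.25360691]]
expected head px [[337.79106916 252.40017485]]
```

View pics/s8.png

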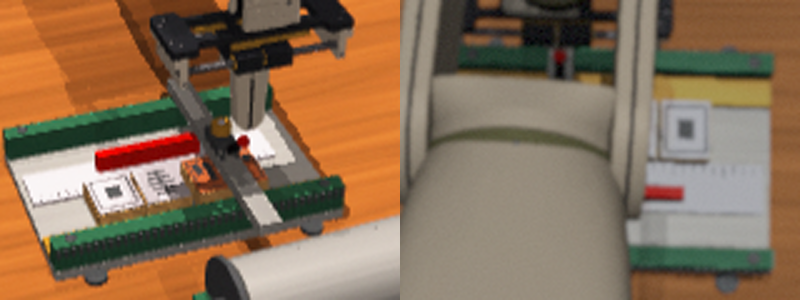

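Run:
```python
from h import *
print(unproj('top',(324,172.8),.106).round(4)); print(proj('top',[.6866,.0068,.13]),proj('top',bedpt(.081,.052,.106)),proj('scene',bedpt(.081,.052,.106)))
```

```text
[0.6788 0.0037 0.106 ]
[[322.56575132 166.2488562 ]] [[323.02301429 170.92215113]] [[346.39618033 266.06996449]]
```

The ball at about (.680,.005) is under the fingers. Pressing down.

Request:
{"api": "carry_out", "payload": {"rows": [[-0.002, 0, 0.012, 0, 0, 0], [-0.002, 0, 0.018, 0, 0, 0], [-0.002, 0, 0.023, 0, 0, 0], [-0.002, 0, 0.028, 0, 0, 0], [-0.002, 0, 0.033, 0, 0, 0], [-0.002, 0, 0.038, 0, 0, 0], [-0.002, 0, 0.043, 0, 0, 0], [-0.002, 0, 0.047, 0, 0, 0], [-0.002, 0, 0.047, 0, 0, 0]]}}

```text
t: 45.45
tool_pos: [0.6844, 0.0068, 0.0819]
orientation: [-3.141, 0.043, 0.004]
force: [-0.0, -0.5, -0.1]
opening: 0.0006
gripper_force: 0.0
```

Request:
{"api": "carry_out", "payload": {"rows": [[0, 0, 0.002, 0, 0, 0], [0, 0, 0.004, 0, 0, 0], [0, 0, 0.005, 0, 0, 0], [0, 0, 0.005, 0, 0, 0]]}}

```text
t: 45.95
tool_pos: [0.6854, 0.0067, 0.0782]
orientation: [-3.141, 0.043, -0.0]
force: [0.5, 0.3, 0.3]
opening: 0.0006
gripper_force: 0.2
```

Request:
{"api": "carry_out", "payload": {"rows": [[0, 0, 0.001, 0, 0, 0], [0, 0, 0.002, 0, 0, 0], [0, 0, 0.002, 0, 0, 0]]}}

```text
t: 46.32
tool_pos: [0.6855, 0.0067, 0.0763]
orientation: [3.141, -0.043, 0.001]
force: [0.9, -0.3, 1.5]
opening: 0.001
gripper_force: 0.6
```

Request:
{"api": "carry_out", "payload": {"rows": [[0, 0, 0.001, 0, 0, 0], [0, 0, 0.0015, 0, 0, 0], [0, 0, 0.0015, 0, 0, 0]]}}

```text
t: 46.7
tool_pos: [0.6858, 0.0067, 0.0756]
orientation: [3.141, -0.043, 0.002]
force: [-1.9, 0.2, 6.2]
opening: 0.0002
gripper_force: 3.0
```

Request:
{"api": "carry_out", "payload": {"rows": [[0, 0, 0.001, 0, 0, 0], [0, 0, 0.001, 0, 0, 0], [0, 0, 0.001, 0, 0, 0]]}}

```text
t: 47.08
tool_pos: [0.6859, 0.0067, 0.0752]
orientation: [3.141, -0.043, 0.002]
force: [-3.0, -0.0, 9.4]
opening: 0.0009
gripper_force: 4.6
```

Request:
{"api": "carry_out", "payload": {"rows": [[0, 0, -0.03, 0, 0, 0], [0, 0, -0.09, 0, 0, 0], [0, 0, -0.14, 0, 0, 0], [-0.1, 0.2, -0.16, 0, 0, 0], [-0.2, 0.3, -0.16, 0, 0, 0], [-0.2, 0.3, -0.16, 0, 0, 0], [-0.2, 0.3, -0.16, 0, 0, 0], [-0.2, 0.3, -0.16, 0, 0, 0], [-0.2, 0.3, -0.16, 0, 0, 0], [-0.2, 0.3, -0.16, 0, 0, 0], [-0.2, 0.3, -0.16, 0, 0, 0], [-0.2, 0.3, -0.16, 0, 0, 0]]}}

```text
t: 48.58
tool_pos: [0.4779, -0.2865, 0.2333]
orientation: [-3.141, 0.04, 0.0]
force: [0.3, 0.1, -0.3]
opening: 0.0002
gripper_force: 0.0
```

Run:
```python
from chk import *
a=robot.read_camera("top");im=robot.read_camera("scene");cv2.imwrite('pics/s9.png',np.hstack([cv2.resize(im[210:330,250:410,::-1],(400,300),interpolation=cv2.INTER_CUBIC),cv2.resize(a[150:270,260:420,::-1],(400,300),interpolation=cv2.INTER_CUBIC)]))
go([.5,0,.2])
chk()
g=robot.outline_of('top','gauge')[0]; print(g['conf'],fit('gauge',{'top':g['pixels']},.044,np.array([*bedpt(.018,.052,0)[:2],BED[2]])))
```

```text
tcp [ 0.478  -0.2866  0.2334] shift mm [  14.8 -287.    33.5] turn z deg None q6 0.96 tilt [-0.  0. -1.] t 48.67
main_cut top bed xy 0.0311 0.0514 dyaw -0.05 0.646
small_cut_a top bed xy 0.0316 -0.0208 dyaw -0.011 0.906
small_cut_a top bed xy 0.0322 -0.0728 dyaw 0.005 0.96
straightedge top bed xy -0.024 -0.0147 dyaw -0.0 0.877
0.72 (array([ 0.62098618,  0.00705052, -0.02844481]), np.float64(0.9393604130446236))
```

View pics/s9.png

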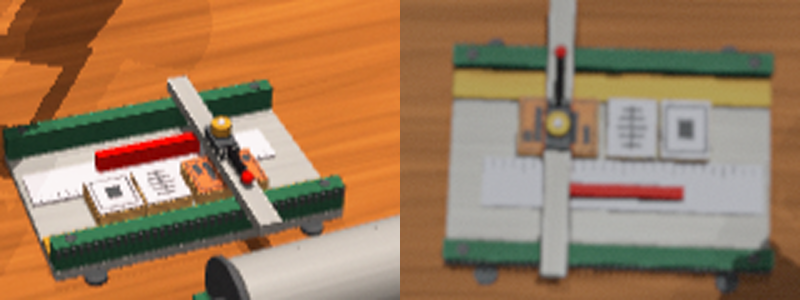

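The lever lies level and every cut is still in line between strip and straightedge. The gauge sits across both bearers and the arm is clear, so I'm handing in.

```bash
python3 -c "
from plant import robot
print(robot.close_job())"
```

```text
the job is handed in; nothing more can be done
None
```

The job is handed in: all three cuts present (copper, text and frame) are butted against the strip with the straightedge flush along them, and the depth gauge is on the bearers with its rod on the copper face and the lever locked; the hand-in returned no verdict.

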